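Ring up four wax patterns for investing

ROBOT

A 6-joint arm with a two-finger parallel gripper is mounted at the origin on the work surface. World frame = base frame: x ahead of the robot, y to its left, z up, the work surface at z = 0. Lengths are in m, angles in rad, forces in N, time in s.
With the tool pointing down it reaches from about 0.25 to 0.775 m from the base axis. Payload 4 kg.
Tool frame: the origin (TCP) lies at the very end of the fingers, on their centre line; the grasp point (between the pads) lies 19 mm behind it (robot.hold_point_z is the distance from the TCP to the grasp point, in m); z points along the fingers, y is the line along which they close (so a half turn about z gives the same grasp; the last joint's range is limited). The gripper opens to 94 mm and grips with 3 to 60 N. Pads are 16 mm wide; open, the fingers measure 119 mm over their backs; the gripper's body (75 mm by 177 mm) begins 78 mm behind the grasp point.
Start: joints at [1.124, 0.087, 1.371, -0, 1.684, -0.103], TCP at [0.185, 0.518, 0.206] pointing down, gripper open.
Joint ranges: [-3.1, 3.1], [-0.76, 2.03], [0.27, 2.55], [-1.08, 4.22], [0.17, 2.65], [-2.57, 2.57]. Speed limits (rad/s): [2.79, 2.79, 3.14, 3.14, 3.14, 3.14].

INTERFACE

Orientations are given as [roll, pitch, yaw] about the fixed x, y, z axes, in that order (R = Rz(yaw) Ry(pitch) Rx(roll)).
In Python, from bench import robot gives the robot as it stands.
- The arm moves only by the tool carry_out, never from a script. Its argument "steps" is a list of rows, each a list of 3 entries, a list of its own where there are three numbers: the shift along the tool's x, y, z in m, then the turn about the tool's z in units of 10 degrees (1.0 is 10 degrees), then the closure, from -1 (fully open) to 1 (shut). In form: [[[tx, ty, tz], roll, jaw], ...]. A call has 1 to 10 rows; each row is the pose to reach, as a shift and turn from the pose commanded when the call began, along the tool's axes at that moment; what a row does not reach only later rows make up. A row lasts 1/8 s, in which the tool goes at most 62.5 mm and 10.7 degrees, less where a joint would pass 70% of its speed; a pose out of reach is approached as far as the arm can. A call with a gripper value outside its range is refused whole. The fingers move at their own pace and stop on an object; the grip force is fixed at half the most. Time passes only in rows, so rows that repeat a pose let the fingers close. It gives the time, the measured TCP pose, the force, the opening and the grip force at its end, in the units of the state.
- robot.get_obs(): the state, without advancing time (a new reading comes with each control period).
- robot.snapshot(name): name is "scene" or "side" or "wrist"; returns a dict with "image" (480x640x3 uint8, red, green, blue), "z_map" (480x640 float32, m along the optical axis (not along the pixel's ray), 0 where there is no reading), "mtx" (3x3 intrinsics, pixels), "R" (3x3) and "t" (3): a world point X has camera coordinates R X + t. Camera axes: x right, y down, z forward; pixel columns grow to the right and rows downward; lengths in m; the calibration is good to about 2 mm. A picture is of the moment at which its call begins.
- robot.close_job(): hands the job in; it is judged then, once.
The state is a dict: "time": time; "joint_positions": joint angles; "qvel": joint speeds; "joint_torque": joint torques, N m; "tool_pos": TCP position; "ee_rot": TCP orientation; "wrist_force": force on the tool from outside, world axes, zero at the start; "wrist_torque": the same for the moment, N m; "width": finger opening in m; "finger_force": force on a finger pad.
Only numpy, scipy, OpenCV 4.12 (cv2) and the standard library are available. Lean on these libraries where they do the work, as an engineer would, in place of code of your own. Each camera call takes 0.05 s, during which the arm holds its last target. There are 200 camera calls.

TASK

Get the four wax patterns ready for investing: fit every steel casting ring over the rubber base of its own size and shape, so that each ring stands upright, seated all the way down on its base's flange. Lower the rings gently rather than dropping them, handle only the rings (keep the gripper off the bases and their fragile wax), and leave the plaster cast and the bottle where they are.

Things in the scene. Friction and masses are not known exactly. Their poses are not given: they have to be found in the camera images.
- ring_small: Small round steel casting ring: a plain tube open at both ends, loose, upright on the bench, any place and yaw. Outside diameter 34 mm, inside 29 mm, 55 mm high, about 110 g. Origin: centre of its lower end, z up. Grip it across the outside.
- base_small: Small round grey rubber ring base, loose on the bench, about 60 g. Flange 49 mm, 12 mm thick: the ring sits on it, round a collar of 25 mm at its foot (2 mm play a side), 6 mm high, 3 mm a side narrower on top; then a cone bearing one wax crown, green, top 53 mm above the bench. Origin: centre of underside, z up.
- ring_medium: Medium round steel casting ring: a plain tube open at both ends, loose, upright on the bench, any place and yaw. Outside diameter 50 mm, inside 45 mm, 55 mm high, about 160 g. Origin: centre of its lower end, z up. Grip it across the outside.
- base_medium: Medium round grey rubber ring base, loose on the bench, about 100 g. Flange 65 mm, 12 mm thick: the ring sits on it, round a collar of 41 mm at its foot (2 mm play a side), 6 mm high, 3 mm a side narrower on top; then a cone bearing two separate wax crowns, green, top 53 mm above the bench. Origin: centre of underside, z up.
- ring_large: Large round steel casting ring: a plain tube open at both ends, loose, upright on the bench, any place and yaw. Outside diameter 67 mm, inside 62 mm, 55 mm high, about 220 g. Origin: centre of its lower end, z up. Grip it across the outside.
- base_large: Large round grey rubber ring base, loose on the bench, about 160 g. Flange 82 mm, 12 mm thick: the ring sits on it, round a collar of 58 mm at its foot (2 mm play a side), 6 mm high, 3 mm a side narrower on top; then a cone bearing a curved three-unit wax bridge, green, top 53 mm above the bench. Origin: centre of underside, z up.
- ring_oval: Oval (racetrack) steel casting ring: a plain tube open at both ends, loose, upright on the bench, any place and yaw. Outside 68 (own x) x 44 (own y) mm, inside 63 (own x) x 39 (own y) mm, 55 mm high, about 190 g. Origin: centre of its lower end, z up. Grip it across its 44 mm width (own y).
- base_oval: Oval (racetrack) grey rubber ring base, loose on the bench, about 140 g. Flange 83 (own x) x 59 (own y) mm, 12 mm thick: the ring sits on it, round a collar of 59 (own x) x 35 (own y) mm at its foot (2 mm play a side), 6 mm high, 3 mm a side narrower on top; then a cone bearing a straight four-unit wax bridge along x, green, top 53 mm above the bench. Origin: centre of underside, z up.
- plaster_cast: Bystander: plaster cast of a jaw, 66 x 62 mm and 32 mm high, loose on the far side of the bench. Origin: centre of the underside.
- liquid_bottle: Bystander: closed white plastic bottle with grey cap, 58 mm in diameter, 115 mm high, loose on the far side of the bench. Origin: centre of the underside.
There are look-alikes about, which are no part of the job. Leave any red look-alike of the ring_large alone. Leave any red look-alike of the ring_medium alone.

How it is judged:
By the outcome, as a careful person would: the job done as asked, in the order asked, and still so for the second after the job is handed in, with the robot touching nothing.
It also fails if it takes over 106 s, if anything falls off the work surface, if the arm or the gripper's body presses on something with over 40 N, if the wrist force passes 120 N, or if a joint passes its speed limit or range.

## Working session

There is one attempt and no reset: what is moved stays moved. The work goes in short steps, Python scripts to look and compute and a tool call to move; the robot and the scene stay as the last step left them, time stands still between calls to the robot, and variables do not carry over. Pictures are saved under pics/ and viewed, at most 14 in all, crops included, and the job is handed in when it is done.

Besides the shell and the picture viewer there is one more tool, called after "Emit:" as name([rows], argument=value, ...), one row to a line, values as JSON. carry_out: Moves the arm, as the interface text tells. Its arguments: {"type":"object","properties":{"steps":{"type":"array","items":{"type":"array"}}},"required":["steps"]}

```bash
ls; mkdir -p pics; python3 - <<'E'
from bench import robot
import cv2,numpy as np
o=robot.get_obs();print({k:np.round(v,3) for k,v in o.items()})
for n in("scene","side"):
    s=robot.snapshot(n);cv2.imwrite(f"pics/{n}0.png",s["image"][...,::-1]);np.savez(f"{n}0.npz",**s);print(n,s["mtx"].tolist(),np.round(s["R"],3).tolist(),np.round(s["t"],3))
E
```

```text
pics
{'time': np.float64(0.0), 'joint_positions': array([ 1.124,  0.088,  1.372, -0.   ,  1.684, -0.103]), 'qvel': array([-0.001, -0.   ,  0.001,  0.   ,  0.001,  0.   ]), 'joint_torque': array([ 0.0000e+00, -3.4017e+01, -3.0243e+01,  7.2000e-02,  3.3000e-02,
       -0.0000e+00]), 'tool_pos': array([0.185, 0.517, 0.204]), 'ee_rot': array([-3.139, -0.   ,  2.798]), 'wrist_force': array([ 0.638,  0.084, -0.71 ]), 'wrist_torque': array([ 0.038, -0.012, -0.027]), 'finger_force': np.float64(0.0), 'width': np.float64(0.094)}
scene [[479.17087678677615, 0.0, 321.4478456721823], [0.0, 479.17087678677615, 243.29864681150642], [0.0, 0.0, 1.0]] [[-0.19, 0.982, 0.004], [0.788, 0.156, -0.596], [-0.586, -0.11, -0.803]] [ 0.128 -0.422  1.444]
side [[463.66101217358306, 0.0, 312.7391543481876], [0.0, 463.66101217358306, 241.38429393194812], [0.0, 0.0, 1.0]] [[0.733, -0.68, -0.009], [-0.422, -0.445, -0.79], [0.533, 0.582, -0.613]] [-0.442  0.264  0.642]
```

View pics/scene0.png

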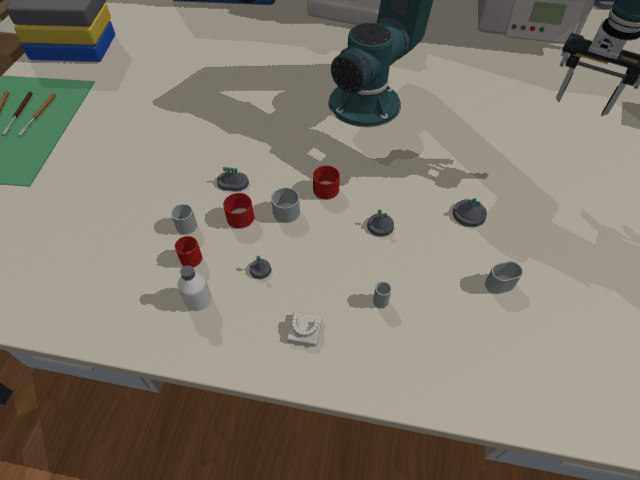

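View pics/side0.png

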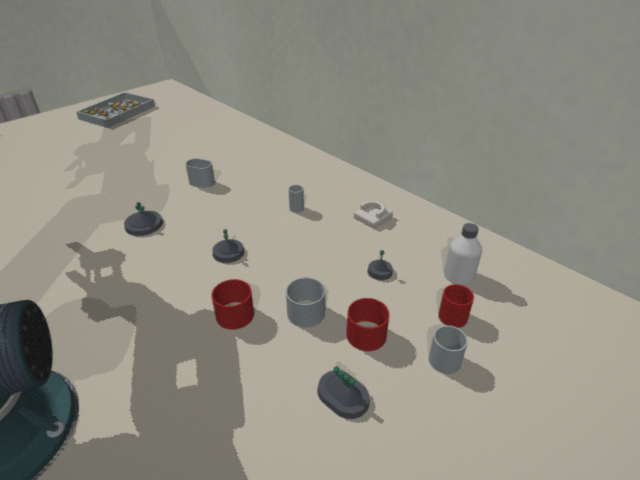

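Scene view: grey rings are large (285,206), medium (184,219), small (382,295) and oval (503,278). The bases are oval (233,181), small (260,268), medium (381,223) and large (470,212). Red look-alikes sit at (326,182), (239,210) and (189,251), to be left alone, with the bottle at (195,290) and the cast at (305,328).

```bash
cat > h.py <<'E'
import numpy as np,cv2
def cloud(s):
    v,u=np.mgrid[:480,:640];z=s["z_map"].astype(float);K=s["mtx"]
    P=np.stack([(u-K[0,2])/K[0,0]*z,(v-K[1,2])/K[1,1]*z,z],-1)
    W=(P-s["t"])@s["R"]; W[z<=0]=np.nan
    return W
def circ(p):
    A=np.c_[2*p,np.ones(len(p))];x=np.linalg.lstsq(A,(p**2).sum(1),rcond=None)[0]
    return x[:2],np.sqrt(x[2]+x[0]**2+x[1]**2)
def outline(p): # convex hull of xy points: minAreaRect (centre, size, angle) in mm
    return cv2.minAreaRect((p*1000).astype(np.float32))
E
python3 - <<'E'
from h import *
S={"scene":dict(large=(285,206),medium=(184,219),small=(382,295),oval=(503,278),boval=(233,181),bsmall=(260,268),bmedium=(381,223),blarge=(470,212),red1=(326,182),red2=(239,210),red3=(189,251),bottle=(195,290),cast=(305,328)),
"side":dict(oval=(200,174),small=(296,199),large=(306,303),medium=(448,350),boval=(343,393),bsmall=(380,270),bmedium=(228,250),blarge=(143,222))}
for n in S:
    s=dict(np.load(n+"0.npz"));W=cloud(s);T=W[...,2]
    b=W[(abs(T)<.01)&(np.hypot(W[...,0]-.5,W[...,1])<.4)];print(n,"bench z",np.median(b[:,2]),b[:,2].std())
    m=((T>.005)&(T<.13)).astype(np.uint8);c,L=cv2.connectedComponents(m)
    for k,(u,v) in S[n].items():
        l=np.bincount(L[v-8:v+9,u-8:u+9].ravel(),minlength=c);l[0]=0;p=W[L==l.argmax()]
        zt=np.percentile(p[:,2],98)
        q=p[(p[:,2]>.045)&(p[:,2]<.062)] if k[0]!='b' and k!='cast' else p[(p[:,2]<.016)]
        if len(q)<5:q=p
        r=outline(q[:,:2]);c0,R=circ(q[:,:2])
        print(k,len(p),"zt %.3f"%zt,"rect",np.round(r[0],1),np.round(r[1],1),round(r[2],1),"circ",np.round(c0*1000,1),round(R*1000,1))
E
```

```text
scene bench z 0.0003700823642486439 0.00185591778471775
large 756 zt 0.056 rect [ 464.8 -130.1] [67.8 68. ] 55.2 circ [ 465.6 -129.8] 32.3
medium 578 zt 0.057 rect [ 554.5 -354.9] [51.5 48.7] 27.7 circ [ 555.2 -355.1] 23.6
small 372 zt 0.057 rect [671.2 128.7] [34.1 32.8] 35.7 circ [671.2 128.7] 15.8
oval 817 zt 0.057 rect [575.8 383.3] [45.4 70.9] 25.1 circ [576.5 383. ] 28.1
boval 533 zt 0.053 rect [ 394.1 -290.2] [81.  70.1] 61.2 circ [ 390.9 -289.7] 31.8
bsmall 338 zt 0.051 rect [ 642.7 -146.5] [46.9 46. ] 37.3 circ [ 642.7 -147. ] 18.9
bmedium 480 zt 0.052 rect [463.9 102.9] [63.5 62. ] 71.9 circ [462.7 103.3] 26.5
blarge 697 zt 0.051 rect [383.6 314.4] [78.6 78.2] 78.4 circ [382.9 314.7] 34.7
red1 720 zt 0.057 rect [371.9 -47.4] [68.8 64.5] 10.3 circ [372.1 -47.6] 32.1
red2 782 zt 0.057 rect [ 504.5 -235.8] [67.8 65.5] 29.7 circ [ 504.5 -235.9] 32.0
red3 1693 zt 0.116 rect [ 694.2 -281.7] [167.1  55.6] 26.2 circ [ 702.3 -285.3] 69.7
bottle 1693 zt 0.116 rect [ 693.7 -281.3] [166.8  55.8] 25.6 circ [ 706.1 -290.8] 69.5
cast 944 zt 0.033 rect [770.3 -17.2] [68.2 61.8] 0.6 circ [773.9 -16.9] 32.0
side bench z -0.00042846711270477436 0.0014418833553258216
oval 662 zt 0.054 rect [573.7 381.8] [50.7 68.5] 31.9 circ [574.8 381.9] 27.5
small 365 zt 0.055 rect [669.2 127.7] [34.9 33. ] 34.2 circ [669.  127.9] 15.7
large 1548 zt 0.055 rect [ 464.6 -130.8] [68.2 64.3] 48.0 circ [ 464.2 -131.2] 32.2
medium 4165 zt 0.114 rect [ 635.6 -311.7] [238.1  57.7] 26.3 circ [ 625.8 -305.9] 80.1
boval 1746 zt 0.052 rect [ 393.3 -290.7] [58.5 81.2] 2.1 circ [ 394.7 -291.3] 30.8
bsmall 392 zt 0.051 rect [ 640.3 -148.9] [46.  45.6] 51.8 circ [ 640.6 -148.5] 18.7
bmedium 586 zt 0.051 rect [461.8 102.2] [63.9 62.2] 58.3 circ [461.5 102.5] 26.5
blarge 740 zt 0.050 rect [380.7 310.6] [79.4 78.1] 61.4 circ [381.5 313.5] 34.3
```

```bash
cat >> h.py <<'E'
def go(o,x,y,z,yawdeg):
    y0=o["ee_rot"][2];d=np.array([x,y,z])-o["tool_pos"]
    t=[d[0]*np.cos(y0)+d[1]*np.sin(y0),d[0]*np.sin(y0)-d[1]*np.cos(y0),-d[2]]
    r=(yawdeg-np.degrees(y0)+90)%180-90
    print("pose",np.round(o["tool_pos"],4),"yaw %.1f"%np.degrees(y0),"j6 %.2f w %.3f"%(o["joint_positions"][5],o["width"]),"MOVE",np.round(t,4),"roll %.2f"%(-r/10))
E
python3 - <<'E'
from h import *;from bench import robot
go(robot.get_obs(),.575,.382,.2,118)
s=robot.snapshot("wrist");cv2.imwrite("pics/w0.png",s["image"][...,::-1]);print(s["mtx"][0,0],-s["R"].T@s["t"],s["R"].round(2).tolist())
for n,(u,v) in {"oval":(503,278),"large":(285,206)}.items():
    pass
im=cv2.imread("pics/scene0.png");cv2.imwrite("pics/crop0.png",cv2.resize(im[160:320,150:350],None,fx=3.5,fy=3.5))
E
```

```text
pose [0.1852 0.5174 0.2044] yaw 160.3 j6 -0.10 w 0.094 MOVE [-0.4126  0.004   0.0044] roll 4.23
419.0206208784226 [0.11543388 0.54306631 0.38361994] [[0.34, 0.94, -0.0], [0.91, -0.32, 0.26], [0.24, -0.09, -0.97]]
```

View pics/crop0.png

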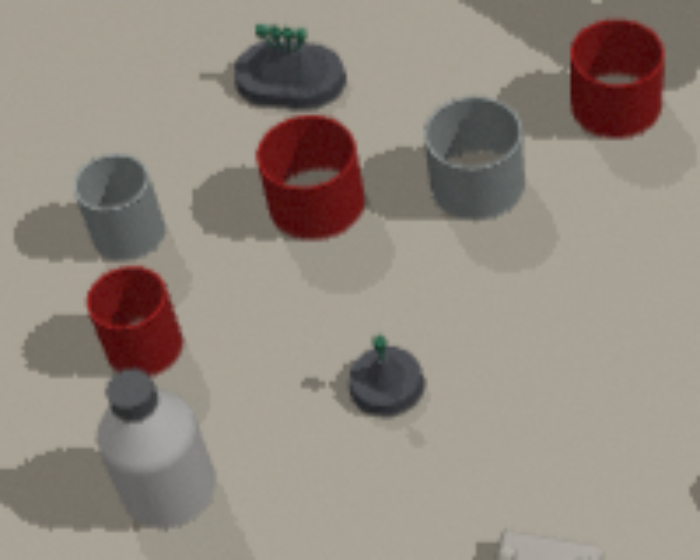

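The crop (3.5×) shows the steel rings are grey: medium at (120,205) and large at (475,155). The look-alikes are clearly red. Candidates: large (285,206) against red (326,182) and (239,210); medium (184,219) against red (189,251); oval (503,278) and small (382,295) have no rivals. I take the grey ones.

Emit:
carry_out([
  [[-0.06,0,0],1,-1],
  [[-0.12,0,0],2,-1],
  [[-0.18,0,0],3,-1],
  [[-0.24,0,0],4.2,-1],
  [[-0.3,0,0],4.2,-1],
  [[-0.36,0.002,0],4.2,-1],
  [[-0.4126,0.004,0],4.2,-1],
  [[-0.4126,0.004,0],4.2,-1],
  [[-0.4126,0.004,0],4.2,-1],
])

```text
time: 1.27
tool_pos: [0.5746, 0.3826, 0.2048]
ee_rot: [-3.14, -0.001, 2.065]
wrist_force: [0.4, -0.7, 0.1]
width: 0.0941
finger_force: 0.0
```

```bash
cat >> h.py <<'E'
def look(robot,c,base,name,w=.06,tag="wrist"):
    """wrist cloud near c (world xy): centre/size/long-axis angle of ring top or base flange"""
    s=robot.snapshot(tag);cv2.imwrite(f"pics/{name}.png",s["image"][...,::-1]);np.savez("last.npz",**s)
    W=cloud(s);W=W[np.isfinite(W[...,2])&(np.hypot(W[...,0]-c[0],W[...,1]-c[1])<w)]
    z=W[:,2];print("bench",np.round(np.median(z[abs(z)<.007]),4) if (abs(z)<.007).any() else None,"top %.4f"%np.percentile(z,99.8))
    for a,b in ([(.007,.015)] if base else [(.052,.06)]):
        q=W[(z>a)&(z<b)][:,:2];m=cv2.minAreaRect((q*1000).astype(np.float32));g=m[2]+(90 if m[1][1]>m[1][0] else 0)
        c0,R=circ(q[cv2.convexHull((q*1000).astype(np.float32),returnPoints=False)[:,0]])
        print(len(q),"rect",np.round(m[0],1),np.round(m[1],1),"long %.1f"%(g%180),"hullcirc",np.round(c0*1000,1),round(R*1000,1))
E
python3 - <<'E'
from h import *;from bench import robot
look(robot,(.575,.382),0,"w1");go(robot.get_obs(),.575,.382,.2,118)
E
```

```text
bench -0.0002 top 0.3270
725 rect [576.2 384.1] [43.5 68. ] long 117.4 hullcirc [575.7 384.3] 30.6
pose [0.5741 0.3831 0.2054] yaw 118.4 j6 0.01 w 0.094 MOVE [-0.0014  0.0002  0.0054] roll 0.04
```

View pics/w1.png

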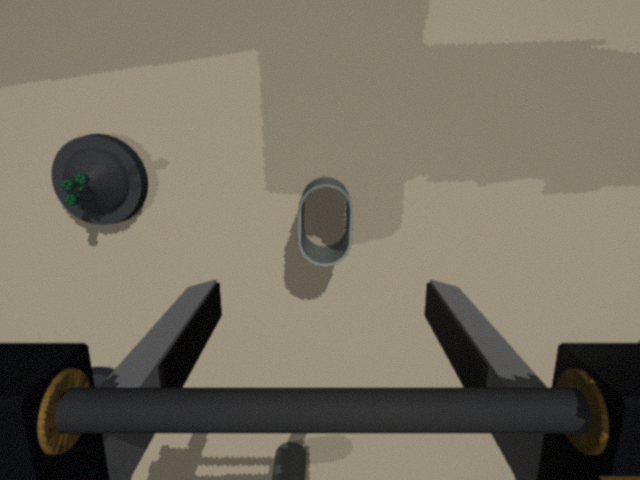

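Wrist view: the oval ring is at (325,220), its long axis along the image column, and base_large is at (100,180). The pose is clear, so I grasp.

Emit:
carry_out([
  [[0,0.002,0.05],0.1,-1],
  [[0,0.002,0.1],0.1,-1],
  [[0,0.002,0.14],0.1,-1],
  [[0,0.002,0.165],0.1,-1],
  [[0,0.002,0.181],0.1,-1],
  [[0,0.002,0.181],0.1,-1],
  [[0,0.002,0.181],0.1,0.5],
  [[0,0.002,0.181],0.1,0.5],
  [[0,0.002,0.181],0.1,0.5],
  [[0,0.002,0.181],0.1,0.5],
])

```text
time: 2.58
tool_pos: [0.5772, 0.3835, 0.025]
ee_rot: [3.141, -0.0, 2.047]
wrist_force: [0.5, -0.8, 0.3]
width: 0.0576
finger_force: 0.0
```

Emit:
carry_out([
  [[0,0,0],0,0.6],
  [[0,0,0],0,0.6],
  [[0,0,0],0,0.6],
  [[0,0,-0.03],0,0.6],
  [[0,0,-0.08],0,0.6],
  [[0,0,-0.13],0,0.6],
  [[0,0,-0.16],0,0.6],
  [[0,0,-0.16],0,0.6],
])

```text
time: 3.58
tool_pos: [0.5783, 0.3843, 0.1877]
ee_rot: [3.135, -0.0, 2.047]
wrist_force: [0.6, 0.3, -2.6]
width: 0.0441
finger_force: 30.0
```

```bash
python3 - <<'E'
from h import *;from bench import robot
o=robot.get_obs();print(o["finger_force"],o["wrist_force"]);go(o,.394,-.2905,.2,92)
c=o["tool_pos"];s=robot.snapshot("wrist");cv2.imwrite("pics/w2.png",s["image"][...,::-1]);W=cloud(s)
m=np.isfinite(W[...,2])&(np.hypot(W[...,0]-c[0],W[...,1]-c[1])<.055)&(abs(W[...,2]-c[2]-.031)<.004);q=W[m]
r=cv2.minAreaRect((q[:,:2]*1000).astype(np.float32));print(r,len(q),q[:,2].max())
E
```

```text
29.97224897146225 [ 0.63549282  0.29257145 -2.60039822]
pose [0.5783 0.3843 0.1877] yaw 117.3 j6 0.03 w 0.044 MOVE [-0.5151 -0.4733 -0.0123] roll 2.53
((578.1530151367188, 385.3286437988281), (60.48368453979492, 61.027435302734375), 70.97846984863281) 3436 0.22273249953590218
```

View pics/w2.png

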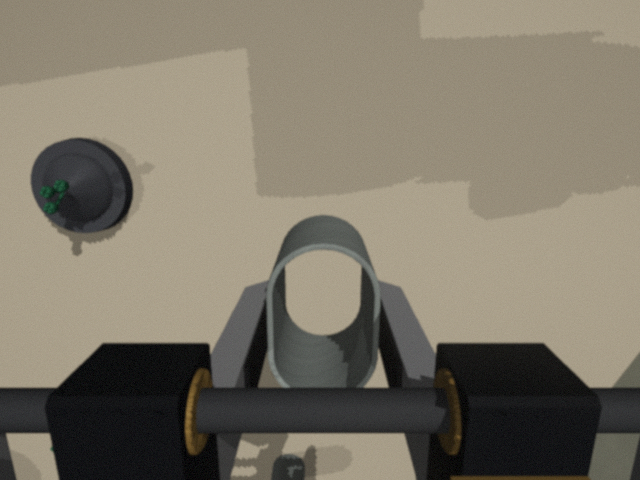

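Wrist view: the oval ring is held upright between the fingers, far rim at (323,245), and base_large is at (82,185). I carry it past the oval base so the base shows clear of the held ring.

Emit:
carry_out([
  [[-0.045,-0.036,0],0.3,0.6],
  [[-0.09,-0.072,0],0.6,0.6],
  [[-0.135,-0.108,0],0.9,0.6],
  [[-0.18,-0.144,0],1.2,0.6],
  [[-0.225,-0.18,0],1.5,0.6],
  [[-0.27,-0.216,0],1.8,0.6],
  [[-0.315,-0.252,0],2.1,0.6],
  [[-0.36,-0.288,0],2.3,0.6],
  [[-0.405,-0.324,0],2.5,0.6],
  [[-0.45,-0.36,0],2.53,0.6],
])

```text
time: 4.88
tool_pos: [0.4615, -0.1825, 0.181]
ee_rot: [-3.137, -0.003, 1.605]
wrist_force: [0.8, -0.7, -3.2]
width: 0.044
finger_force: 30.0
```

```bash
python3 - <<'E'
from h import *;from bench import robot
o=robot.get_obs();go(o,.394,-.39,.2,92)
E
```

```text
pose [ 0.4615 -0.1825  0.181 ] yaw 92.0 j6 -0.53 w 0.044 MOVE [-0.2051 -0.0746 -0.019 ] roll -0.00
```

Emit:
carry_out([
  [[-0.05,-0.018,0],0,0.6],
  [[-0.1,-0.036,0],0,0.6],
  [[-0.15,-0.055,0],0,0.6],
  [[-0.205,-0.075,0],0,0.6],
  [[-0.205,-0.075,0],0,0.6],
  [[-0.205,-0.075,0],0,0.6],
])

```text
time: 5.62
tool_pos: [0.3949, -0.3879, 0.1815]
ee_rot: [-3.139, -0.005, 1.605]
wrist_force: [0.2, -0.5, -2.4]
width: 0.0437
finger_force: 30.0
```

```bash
cat >> h.py <<'E'
def held(s,o,hx,up=.033):
    "tool-frame far rim of the held ring; centre offset along tool x"
    W=cloud(s);d=W-o["tool_pos"];a=o["ee_rot"][2];tx=d[...,0]*np.cos(a)+d[...,1]*np.sin(a);ty=d[...,0]*np.sin(a)-d[...,1]*np.cos(a)
    m=np.isfinite(tx)&(abs(tx)<.06)&(abs(ty)<.05)&(abs(d[...,2]-up)<.006)
    f=m&(tx>0.006);x=np.sort(tx[f]);print("held: far rim tx",np.round(x[-8:]*1e3,1),"centre %.1f mm"%((np.median(x[-12:])-hx)*1e3),"top dz %.4f"%np.percentile(d[...,2][f],98),"n",f.sum())
E
python3 - <<'E'
from h import *;from bench import robot
look(robot,(.394,-.2905),1,"w3",.05);o=robot.get_obs();held(dict(np.load("last.npz")),o,.034);go(o,.394,-.2905,.2,92)
E
```

```text
bench -0.0001 top 0.0531
3775 rect [ 393.9 -289.7] [56.6 80. ] long 93.7 hullcirc [ 394.3 -289.4] 36.8
held: far rim tx [34.6 34.6 34.6 34.6 34.6 34.6 34.7 34.8] centre 0.6 mm top dz 0.0384 n 2385
pose [ 0.3954 -0.3876  0.1822] yaw 92.0 j6 -0.91 w 0.044 MOVE [ 0.0971  0.0021 -0.0178] roll 0.00
```

View pics/w3.png

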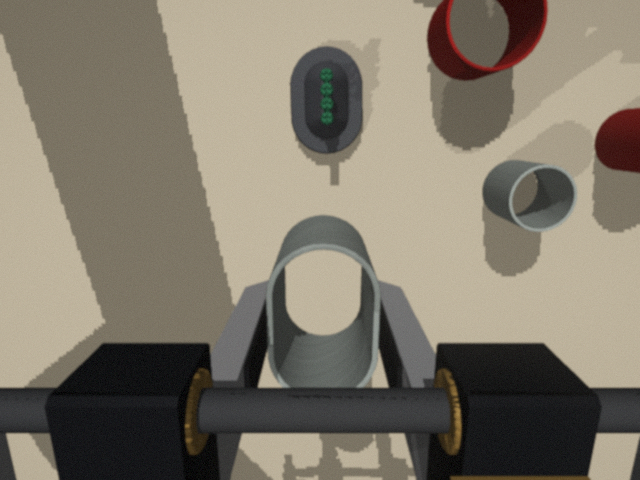

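Wrist view: the oval base is at (327,98), nearly aligned with the held ring. The medium ring is at (535,195), with red rings at (490,30) and (625,140). I refine the base's angle.

```bash
cat >> h.py <<'E'
def pca(c,w=.05):
    s=dict(np.load("last.npz"));W=cloud(s);I=s["image"].astype(int);near=np.isfinite(W[...,2])&(np.hypot(W[...,0]-c[0],W[...,1]-c[1])<w)
    for nm,m in (("flange",near&(W[...,2]>.006)&(W[...,2]<.0145)),("all>5mm",near&(W[...,2]>.005)),("green",near&(I[...,1]>I[...,0]+25)),("collar",near&(W[...,2]>.016)&(W[...,2]<.022))):
        q=W[m][:,:2]
        if len(q)<10: continue
        d=q-q.mean(0);v=np.linalg.svd(d,full_matrices=False)[2][0];e=(q.max(0)+q.min(0))/2
        print(nm,len(q),"mean",np.round(q.mean(0)*1e3,1),"mid",np.round(e*1e3,1),"ext",np.round(np.ptp(q,0)*1e3,1),"axis %.1f"%(np.degrees(np.arctan2(v[1],v[0]))%180))
E
python3 -c "
from h import *
pca((.394,-.29))"
```

```text
flange 3732 mean [ 394.1 -288.5] mid [ 394.1 -289.8] ext [58. 80.] axis 92.8
all>5mm 6454 mean [ 394.1 -289.1] mid [ 394.2 -289.8] ext [58.3 80.1] axis 92.9
green 529 mean [ 394.3 -289.1] mid [ 394.2 -289.2] ext [ 9.6 36.7] axis 93.0
collar 903 mean [ 393.8 -290.1] mid [ 394.3 -289.4] ext [32.1 54.8] axis 93.0
```

Emit:
carry_out([
  [[0.04,0.001,0],-0.09,0.6],
  [[0.08,0.0024,0],-0.09,0.6],
  [[0.0975,0.0024,0.02],-0.09,0.6],
  [[0.0975,0.0024,0.05],-0.09,0.6],
  [[0.0975,0.0024,0.08],-0.09,0.6],
  [[0.0975,0.0024,0.094],-0.09,0.6],
  [[0.0975,0.0024,0.094],-0.09,0.6],
  [[0.0975,0.0024,0.094],-0.09,0.6],
])

```text
time: 6.68
tool_pos: [0.3955, -0.2918, 0.0918]
ee_rot: [3.14, 0.002, 1.622]
wrist_force: [0.2, 0.3, -2.6]
width: 0.0437
finger_force: 30.0
```

```bash
python3 - <<'E'
from h import *;from bench import robot
for i in range(3):
    o=robot.get_obs();go(o,.3942,-.2903,.037,92.9);robot.snapshot("wrist")
s=robot.snapshot("side");cv2.imwrite("pics/s1.png",cv2.resize(s["image"][300:470,250:450,::-1],None,fx=3,fy=3))
E
```

```text
pose [ 0.3955 -0.2918  0.0918] yaw 92.9 j6 -0.80 w 0.044 MOVE [ 0.0016 -0.0012  0.0548] roll 0.00
pose [ 0.3956 -0.2921  0.092 ] yaw 92.9 j6 -0.80 w 0.043 MOVE [ 0.0019 -0.0013  0.055 ] roll 0.00
pose [ 0.3955 -0.2922  0.092 ] yaw 92.9 j6 -0.80 w 0.044 MOVE [ 0.0019 -0.0012  0.055 ] roll 0.00
```

View pics/s1.png

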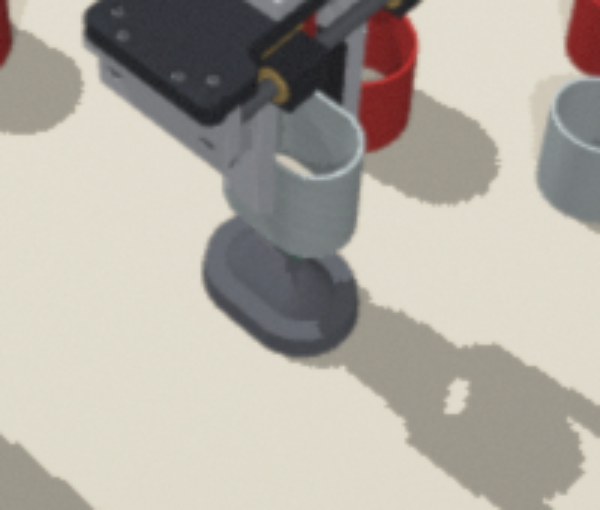

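Side crop: the oval ring hangs just above its base and in line with it. I correct by 2 mm and lower slowly.

Emit:
carry_out([
  [[0.0018,-0.0012,0.003],0,0.6],
  [[0.0018,-0.0012,0.01],0,0.6],
  [[0.0018,-0.0012,0.017],0,0.6],
  [[0.0018,-0.0012,0.024],0,0.6],
  [[0.0018,-0.0012,0.031],0,0.6],
  [[0.0018,-0.0012,0.037],0,0.6],
  [[0.0018,-0.0012,0.043],0,0.6],
  [[0.0018,-0.0012,0.046],0,0.6],
  [[0.0018,-0.0012,0.046],0,0.6],
])

```text
time: 8.0
tool_pos: [0.3933, -0.2896, 0.0442]
ee_rot: [-3.141, -0.0, 1.621]
wrist_force: [-0.2, 0.5, -2.5]
width: 0.0441
finger_force: 30.0
```

Emit:
carry_out([
  [[0,0,0.002],0,0.6],
  [[0,0,0.004],0,0.6],
  [[0,0,0.006],0,0.6],
  [[0,0,0.007],0,0.6],
  [[0,0,0.008],0,0.6],
  [[0,0,0.008],0,0.6],
])

```text
time: 8.75
tool_pos: [0.3934, -0.2898, 0.0365]
ee_rot: [3.141, 0.0, 1.621]
wrist_force: [0.2, -0.3, -1.9]
width: 0.0442
finger_force: 30.0
```

Emit:
carry_out([
  [[0,0,0.001],0,0.6],
  [[0,0,0.0015],0,0.6],
  [[0,0,0.002],0,0.6],
  [[0,0,0.002],0,0.6],
])

```text
time: 9.25
tool_pos: [0.3935, -0.2898, 0.0364]
ee_rot: [3.141, 0.0, 1.622]
wrist_force: [-2.5, 3.0, 7.5]
width: 0.0437
finger_force: 30.0
```

Emit:
carry_out([
  [[0,0,-0.001],0,0.6],
  [[0,0,-0.0015],0,-0.3],
  [[0,0,-0.0015],0,-0.3],
  [[0,0,-0.0015],0,-0.3],
  [[0,0,-0.0015],0,-0.3],
  [[0,0,-0.03],0,-0.3],
  [[0,0,-0.08],0,-0.3],
  [[0,0,-0.13],0,-0.3],
  [[0,0,-0.16],0,-0.3],
])

```text
time: 10.38
tool_pos: [0.3941, -0.2904, 0.1976]
ee_rot: [3.139, 0.003, 1.621]
wrist_force: [0.6, -0.5, -0.6]
width: 0.0612
finger_force: 0.0
```

```bash
python3 - <<'E'
from h import *;from bench import robot
s=robot.snapshot("side");cv2.imwrite("pics/s2.png",cv2.resize(s["image"][280:470,250:500,::-1],None,fx=3,fy=3))
look(robot,(.394,-.29),0,"w4",.05);W=cloud(dict(np.load("last.npz")));m=np.isfinite(W[...,2])&(np.hypot(W[...,0]-.394,W[...,1]+.29)<.05)&(W[...,2]<.075)&(W[...,2]>.055)
print("ring top",np.percentile(W[m][:,2],[50,90,99]));go(robot.get_obs(),.5545,-.355,.2,30)
E
```

```text
bench -0.0001 top 0.3237
358 rect [ 393.8 -287.5] [38.9 65.9] long 92.5 hullcirc [ 394.3 -286.9] 29.7
ring top [0.06623042 0.06749537 0.06820317]
pose [ 0.3951 -0.2913  0.1989] yaw 92.9 j6 -0.80 w 0.061 MOVE [-0.0717  0.156  -0.0011] roll 6.29
```

View pics/s2.png

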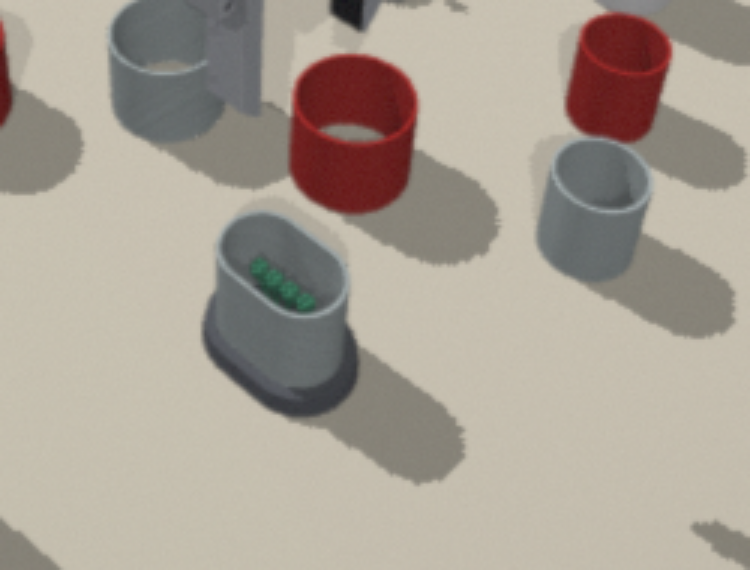

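Side crop: the oval ring is seated on its flange with the wax intact, and its top measures 67 mm. Next is the medium ring.

Emit:
carry_out([
  [[-0.025,0.05,0],1,-0.5],
  [[-0.05,0.1,0],2,-0.5],
  [[-0.07,0.155,0],3,-0.5],
  [[-0.07,0.155,0],4,-0.5],
  [[-0.07,0.155,0],5,-0.5],
  [[-0.07,0.155,0],5.3,-0.5],
  [[-0.07,0.155,0],5.3,-0.5],
  [[-0.07,0.155,0],5.3,-0.5],
])

```text
time: 11.48
tool_pos: [0.5514, -0.3515, 0.193]
ee_rot: [-3.14, 0.0, 0.697]
wrist_force: [-0.1, 0.7, 1.1]
width: 0.0705
finger_force: 0.0
```

```bash
python3 - <<'E'
from h import *;from bench import robot
look(robot,(.5545,-.355),0,"w5",.04);go(robot.get_obs(),.5545,-.355,.025,40)
E
```

```text
bench -0.0001 top 0.3148
664 rect [ 556.1 -355. ] [49.6 49.4] long 88.9 hullcirc [ 556. -355.] 24.9
pose [ 0.5514 -0.3516  0.1935] yaw 39.9 j6 0.22 w 0.070 MOVE [0.0002 0.0046 0.1685] roll -0.01
```

View pics/w5.png

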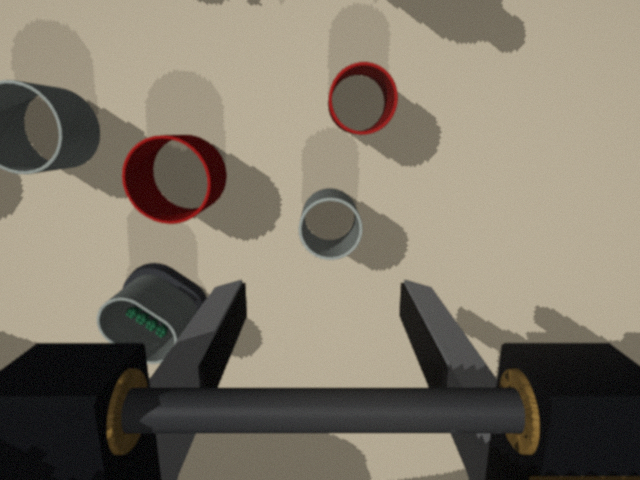

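Wrist view: the grey medium ring is at (331,228) and the red one at (363,98). Grasping the grey ring.

Emit:
carry_out([
  [[0.0013,0.0056,0.05],0,-0.5],
  [[0.0013,0.0056,0.1],0,-0.5],
  [[0.0013,0.0056,0.14],0,-0.5],
  [[0.0013,0.0056,0.16],0,-0.5],
  [[0.0013,0.0056,0.168],0,-0.5],
  [[0.0013,0.0056,0.168],0,-0.5],
  [[0.0013,0.0056,0.168],0,0.6],
  [[0.0013,0.0056,0.168],0,0.6],
  [[0.0013,0.0056,0.168],0,0.6],
  [[0.0013,0.0056,0.168],0,0.6],
])

```text
time: 12.78
tool_pos: [0.5569, -0.3556, 0.0279]
ee_rot: [3.14, -0.001, 0.696]
wrist_force: [-1.4, 1.4, 5.5]
width: 0.0497
finger_force: 30.0
```

Emit:
carry_out([
  [[0,0,0],0,0.6],
  [[0,0,0],0,0.6],
  [[0,0,-0.03],0,0.6],
  [[0,0,-0.08],0,0.6],
  [[0,0,-0.13],0,0.6],
  [[0,0,-0.16],0,0.6],
  [[0,0,-0.16],0,0.6],
])

```text
time: 13.65
tool_pos: [0.5575, -0.3562, 0.1894]
ee_rot: [3.136, -0.001, 0.696]
wrist_force: [-0.6, 0.1, -2.1]
width: 0.0496
finger_force: 30.0
```

```bash
python3 - <<'E'
from h import *;from bench import robot
s=robot.snapshot("wrist");o=robot.get_obs();print(o["finger_force"]);held(s,o,.025,.03);go(o,.39,.04,.2,40)
E
```

```text
29.999064198927954
held: far rim tx [25.  25.1 25.1 25.1 25.1 25.1 25.2 25.2] centre 0.1 mm top dz 0.0354 n 2251
pose [ 0.5565 -0.3555  0.1864] yaw 39.9 j6 0.22 w 0.050 MOVE [ 0.126  -0.4102 -0.0136] roll -0.01
```

Emit:
carry_out([
  [[0.016,-0.052,0],0,0.6],
  [[0.032,-0.104,0],0,0.6],
  [[0.048,-0.156,0],0,0.6],
  [[0.064,-0.208,0],0,0.6],
  [[0.08,-0.26,0],0,0.6],
  [[0.096,-0.312,0],0,0.6],
  [[0.112,-0.364,0],0,0.6],
  [[0.126,-0.41,0],0,0.6],
  [[0.126,-0.41,0],0,0.6],
  [[0.126,-0.41,0],0,0.6],
])

```text
time: 14.95
tool_pos: [0.3892, 0.0398, 0.1845]
ee_rot: [-3.14, 0.003, 0.697]
wrist_force: [-0.1, -0.2, -2.1]
width: 0.0501
finger_force: 30.0
```

```bash
cat >> h.py <<'E'
def place(robot,c,hx,yaw,name):
    look(robot,c,1,name,.05);pca(c);o=robot.get_obs();held(dict(np.load("last.npz")),o,hx,.03);go(o,c[0],c[1],.092,yaw)
E
python3 - <<'E'
from h import *;from bench import robot
place(robot,(.462,.1025),.025,40,"w6")
E
```

```text
bench -0.0002 top 0.0528
3152 rect [463.3 104. ] [62.2 62. ] long 39.9 hullcirc [463.2 103.9] 31.2
flange 3124 mean [463.6 104.2] mid [463.1 103.9] ext [62.5 62.6] axis 20.6
all>5mm 5066 mean [463.3 104. ] mid [463.1 103.9] ext [62.6 62.6] axis 12.6
green 237 mean [463.2 104.3] mid [463.1 104.1] ext [16.  22.5] axis 60.4
collar 772 mean [462.5 103.3] mid [463.2 104. ] ext [36.7 36.7] axis 140.4
held: far rim tx [24.7 24.8 24.8 24.8 24.8 24.9 24.9 25. ] centre -0.2 mm top dz 0.0355 n 2038
pose [0.3896 0.0394 0.1849] yaw 39.9 j6 0.83 w 0.050 MOVE [ 0.096  -0.002   0.0929] roll -0.01
```

Emit:
carry_out([
  [[0.04,-0.001,0],0,0.6],
  [[0.08,-0.0019,0],0,0.6],
  [[0.098,-0.0019,0.02],0,0.6],
  [[0.098,-0.0019,0.05],0,0.6],
  [[0.098,-0.0019,0.08],0,0.6],
  [[0.098,-0.0019,0.09],0,0.6],
  [[0.098,-0.0019,0.09],0,0.6],
  [[0.098,-0.0019,0.09],0,0.6],
])

```text
time: 16.0
tool_pos: [0.4651, 0.1041, 0.0979]
ee_rot: [3.14, -0.002, 0.696]
wrist_force: [-0.6, 0.9, -1.0]
width: 0.0498
finger_force: 30.0
```

```bash
python3 - <<'E'
from h import *;from bench import robot
for i in range(4): go(robot.get_obs(),.4632,.104,.0385,40);robot.snapshot("wrist")
E
```

```text
pose [0.4651 0.1041 0.0979] yaw 39.9 j6 0.98 w 0.050 MOVE [-0.0015 -0.0011  0.0594] roll -0.01
pose [0.4651 0.1042 0.098 ] yaw 39.9 j6 0.98 w 0.050 MOVE [-0.0016 -0.0011  0.0595] roll -0.01
pose [0.465  0.1043 0.098 ] yaw 39.9 j6 0.98 w 0.050 MOVE [-0.0016 -0.0009  0.0595] roll -0.01
pose [0.4648 0.1044 0.0979] yaw 39.9 j6 0.98 w 0.049 MOVE [-0.0015 -0.0007  0.0594] roll -0.01
```

Emit:
carry_out([
  [[-0.001,-0.0005,0.006],0,0.6],
  [[-0.001,-0.0005,0.014],0,0.6],
  [[-0.001,-0.0005,0.022],0,0.6],
  [[-0.001,-0.0005,0.03],0,0.6],
  [[-0.001,-0.0005,0.038],0,0.6],
  [[-0.001,-0.0005,0.044],0,0.6],
  [[-0.001,-0.0005,0.048],0,0.6],
  [[-0.001,-0.0005,0.051],0,0.6],
  [[-0.001,-0.0005,0.051],0,0.6],
])

```text
time: 17.32
tool_pos: [0.4628, 0.1041, 0.0454]
ee_rot: [-3.141, 0.0, 0.696]
wrist_force: [-0.8, 0.5, -0.7]
width: 0.0501
finger_force: 30.0
```

Emit:
carry_out([
  [[0,0,0.002],0,0.6],
  [[0,0,0.004],0,0.6],
  [[0,0,0.006],0,0.6],
  [[0,0,0.007],0,0.6],
  [[0,0,0.007],0,0.6],
])

```text
time: 17.95
tool_pos: [0.463, 0.1042, 0.0399]
ee_rot: [3.141, -0.0, 0.696]
wrist_force: [-2.6, 1.3, 5.5]
width: 0.0496
finger_force: 30.0
```

Contact is at z 0.0399, which is the grip height of 0.0279 plus the 12 mm flange, so the ring is seated. Releasing.

Emit:
carry_out([
  [[0,0,-0.001],0,0.6],
  [[0,0,-0.001],0,-0.4],
  [[0,0,-0.001],0,-0.4],
  [[0,0,-0.001],0,-0.4],
  [[0,0,-0.001],0,-0.4],
  [[0,0,-0.03],0,-0.4],
  [[0,0,-0.08],0,-0.4],
  [[0,0,-0.13],0,-0.4],
  [[0,0,-0.16],0,-0.4],
  [[0,0,-0.16],0,-0.4],
])

```text
time: 19.2
tool_pos: [0.4645, 0.1043, 0.2014]
ee_rot: [3.138, -0.005, 0.696]
wrist_force: [0.0, -0.2, -0.4]
width: 0.0657
finger_force: 0.0
```

```bash
cat >> h.py <<'E'
def seated(robot,c,name,tag="wrist",w=.05):
    s=robot.snapshot(tag);cv2.imwrite(f"pics/{name}.png",s["image"][...,::-1]);W=cloud(s)
    near=np.isfinite(W[...,2])&(np.hypot(W[...,0]-c[0],W[...,1]-c[1])<w)
    q=W[near&(W[...,2]>.06)&(W[...,2]<.075)];f=W[near&(W[...,2]>.007)&(W[...,2]<.0145)]
    A=np.c_[q[:,:2],np.ones(len(q))];k=np.linalg.lstsq(A,q[:,2],rcond=None)[0]
    print("ring top",np.percentile(q[:,2],[50,98]).round(4),"n",len(q),"tilt",k[:2].round(3),"mid",((q.max(0)+q.min(0))/2)[:2].round(4),"flange n",len(f))
E
python3 - <<'E'
from h import *;from bench import robot
seated(robot,(.463,.104),"w7");seated(robot,(.463,.104),"s3","side");go(robot.get_obs(),.6705,.1285,.2,0)
E
```

```text
ring top [0.0664 0.0681] n 825 tilt [0.01  0.011] mid [0.463  0.1038] flange n 1155
ring top [0.0646 0.068 ] n 172 tilt [-0.003 -0.006] mid [0.4608 0.1028] flange n 185
pose [0.4623 0.1041 0.1972] yaw 39.9 j6 0.98 w 0.066 MOVE [ 0.1754  0.1148 -0.0028] roll 3.99
```

Emit:
carry_out([
  [[0.045,0.03,0],1,-0.2],
  [[0.09,0.06,0],2,-0.2],
  [[0.135,0.09,0],3,-0.2],
  [[0.175,0.115,0],4,-0.2],
  [[0.175,0.115,0],4,-0.2],
  [[0.175,0.115,0],4,-0.2],
  [[0.175,0.115,0],4,-0.2],
])

```text
time: 20.18
tool_pos: [0.6697, 0.1282, 0.199]
ee_rot: [-3.141, -0.0, -0.001]
wrist_force: [-1.1, -0.2, -0.2]
width: 0.0563
finger_force: 0.0
```

```bash
python3 - <<'E'
from h import *;from bench import robot
look(robot,(.6705,.1285),0,"w8",.03);go(robot.get_obs(),.6705,.1285,.026,0)
E
```

```text
bench -0.0001 top 0.3153
435 rect [671.9 129.5] [33.6 33.3] long 0.5 hullcirc [671.8 129.5] 16.9
pose [0.6698 0.1282 0.1996] yaw -0.1 j6 1.68 w 0.057 MOVE [ 0.0007 -0.0003  0.1736] roll -0.01
```

Emit:
carry_out([
  [[0.002,-0.0013,0.05],0,-0.2],
  [[0.002,-0.0013,0.1],0,-0.2],
  [[0.002,-0.0013,0.14],0,-0.2],
  [[0.002,-0.0013,0.165],0,-0.2],
  [[0.002,-0.0013,0.173],0,-0.2],
  [[0.002,-0.0013,0.173],0,-0.2],
  [[0.002,-0.0013,0.173],0,0.8],
  [[0.002,-0.0013,0.173],0,0.8],
  [[0.002,-0.0013,0.173],0,0.8],
  [[0.002,-0.0013,0.173],0,0.8],
])

```text
time: 21.48
tool_pos: [0.6736, 0.1295, 0.0268]
ee_rot: [-3.141, -0.002, -0.002]
wrist_force: [-0.2, -0.5, 3.9]
width: 0.0338
finger_force: 30.0
```

Emit:
carry_out([
  [[0,0,0],0,0.8],
  [[0,0,0],0,0.8],
  [[0,0,-0.03],0,0.8],
  [[0,0,-0.08],0,0.8],
  [[0,0,-0.13],0,0.8],
  [[0,0,-0.16],0,0.8],
  [[0,0,-0.16],0,0.8],
])

```text
time: 22.35
tool_pos: [0.6741, 0.1297, 0.1882]
ee_rot: [-3.141, -0.005, -0.002]
wrist_force: [0.5, 0.3, -2.0]
width: 0.0338
finger_force: 30.0
```

```bash
python3 - <<'E'
from h import *;from bench import robot
s=robot.snapshot("wrist");o=robot.get_obs();held(s,o,.017,.03);go(o,.545,-.1475,.2,0)
E
```

```text
held: far rim tx [16.3 16.3 16.4 16.4 16.4 16.4 16.5 16.5] centre -0.7 mm top dz 0.0355 n 1822
pose [0.673  0.1295 0.1852] yaw -0.1 j6 1.68 w 0.034 MOVE [-0.1275  0.2773 -0.0148] roll -0.01
```

Emit:
carry_out([
  [[-0.025,0.052,0],0,0.8],
  [[-0.05,0.104,0],0,0.8],
  [[-0.075,0.156,0],0,0.8],
  [[-0.1,0.208,0],0,0.8],
  [[-0.127,0.26,0],0,0.8],
  [[-0.127,0.277,0],0,0.8],
  [[-0.127,0.277,0],0,0.8],
  [[-0.127,0.277,0],0,0.8],
])

```text
time: 23.4
tool_pos: [0.5457, -0.1458, 0.1842]
ee_rot: [-3.14, 0.002, -0.0]
wrist_force: [0.1, 1.1, -0.4]
width: 0.0336
finger_force: 30.0
```

```bash
python3 - <<'E'
from h import *;from bench import robot
place(robot,(.6415,-.1475),.017,0,"w9")
E
```

```text
bench -0.0002 top 0.0524
2180 rect [ 643.2 -146.8] [46.3 46. ] long 2.1 hullcirc [ 643.2 -146.9] 23.3
flange 2161 mean [ 643.3 -147. ] mid [ 643.2 -147.4] ext [46.3 46.9] axis 47.9
all>5mm 2824 mean [ 643.1 -147. ] mid [ 643.2 -147.3] ext [46.3 47. ] axis 49.4
green 130 mean [ 643.1 -147. ] mid [ 643.2 -147.2] ext [8.6 8.5] axis 117.2
collar 275 mean [ 643. -147.] mid [ 643.6 -147.3] ext [20.9 20.5] axis 65.1
held: far rim tx [15.  15.  15.1 15.1 15.1 15.1 15.2 15.3] centre -2.0 mm top dz 0.0356 n 1583
pose [ 0.5458 -0.1457  0.1846] yaw 0.0 j6 1.21 w 0.034 MOVE [0.0957 0.0019 0.0926] roll 0.00
```

```bash
cat >> h.py <<'E'
def rel(o,c,hx,yaw,half):
    "ring centre as the camera sees it (far rim, sides), and shift to base c, all in camera-world"
    s=dict(np.load("last.npz"));W=cloud(s);d=W-o["tool_pos"];a=o["ee_rot"][2];ca,sa=np.cos(a),np.sin(a)
    tx=d[...,0]*ca+d[...,1]*sa;ty=d[...,0]*sa-d[...,1]*ca
    m=np.isfinite(tx)&(tx>.004)&(tx<.06)&(abs(ty)<half+.004)&(d[...,2]>.022)&(d[...,2]<.037)
    q=np.c_[tx[m],ty[m]];h=q[cv2.convexHull((q*1e3).astype(np.float32),returnPoints=False)[:,0]];h=h[(h[:,0]>.006)]
    from scipy.optimize import least_squares
    f=least_squares(lambda p:np.hypot(h[:,0]-p[0],h[:,1]-p[1])-hx,[0,0],loss="soft_l1",f_scale=.0005)
    e=np.array(c)-o["tool_pos"][:2];b=np.array([e[0]*ca+e[1]*sa,e[0]*sa-e[1]*ca])
    print("ring in tool",(f.x*1e3).round(2),"rms",(np.sqrt(np.mean(f.fun**2))*1e3).round(2),len(h),"shift",((b-f.x)*1e3).round(2))
E
python3 - <<'E'
from h import *;from bench import robot
o=robot.get_obs();rel(o,(.6432,-.1471),.017,0,.017)
E
```

```text
ring in tool [ 1.01 -6.19] rms 6.24 11 shift [96.35  7.65]
```

```bash
sed -i 's/h=h\[(h\[:,0\]>.006)\]/h=h[h[:,0]>.0105]/; s/(tx>.004)&(tx<.06)/(tx>.010)\&(tx<.06)/' h.py; python3 - <<'E'
from h import *;from bench import robot
o=robot.get_obs();rel(o,(.6432,-.1471),.017,0,.017)
E
```

```text
ring in tool [ 0.   -7.11] rms 4.98 7 shift [97.35  8.57]
```

```bash
python3 - <<'E'
from h import *;from bench import robot
o=robot.get_obs();s=dict(np.load("last.npz"));W=cloud(s);d=W-o["tool_pos"];tx=d[...,0];ty=-d[...,1]
for lo in (.008,.009,.010,.011,.012,.013,.014,.015):
    m=(tx>lo)&(tx<lo+.001)&(abs(ty)<.03)&(abs(d[...,2]-.031)<.006);print(lo,m.sum(),(ty[m].min()*1e3).round(1),(ty[m].max()*1e3).round(1),d[...,2][m].max().round(4))
E
```

```text
0.008 145 -18.3 18.6 0.0366
0.009 189 -28.9 29.1 0.037
0.01 691 -28.7 28.8 0.037
0.011 69 -25.9 10.8 0.0337
0.012 106 -9.1 9.2 0.0289
0.013 112 -7.6 7.7 0.0289
0.014 89 -5.5 5.7 0.0292
0.015 6 -2.8 0.3 0.0284
```

View pics/w9.png

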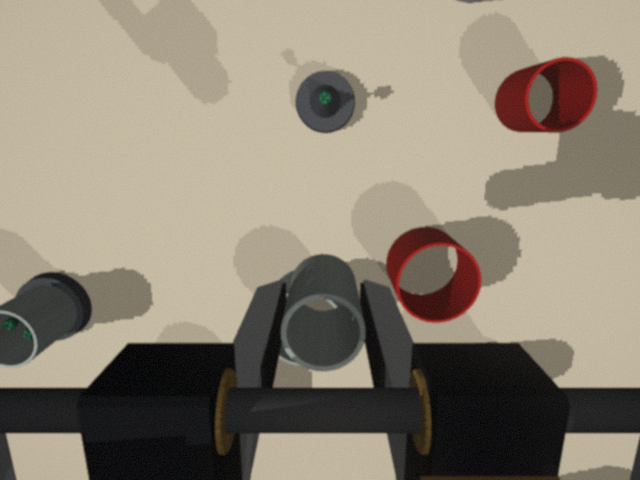

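Wrist view: the small base is at (325,101), the held small ring at (322,330), the seated medium ring at (15,335), and red rings at (435,280) and (560,95). Moving over the base.

Emit:
carry_out([
  [[0.04,0.0014,0],0,0.8],
  [[0.08,0.0014,0],0,0.8],
  [[0.099,0.0014,0.02],0,0.8],
  [[0.099,0.0014,0.05],0,0.8],
  [[0.099,0.0014,0.08],0,0.8],
  [[0.099,0.0014,0.09],0,0.8],
  [[0.099,0.0014,0.09],0,0.8],
  [[0.099,0.0014,0.09],0,0.8],
])

```text
time: 24.45
tool_pos: [0.6455, -0.1488, 0.0974]
ee_rot: [3.141, -0.003, -0.001]
wrist_force: [1.2, -0.2, -0.9]
width: 0.034
finger_force: 30.0
```

```bash
python3 - <<'E'
from h import *;from bench import robot
go(robot.get_obs(),.6447,-.1471,.0385,0)
for n in("side","scene"):
    s=robot.snapshot(n);W=cloud(s);c=(.643,-.147)
    near=np.isfinite(W[...,2])&(np.hypot(W[...,0]-c[0],W[...,1]-c[1])<.035)
    f=W[near&(W[...,2]<.0145)&(W[...,2]>.006)];r=W[near&(W[...,2]>.066)&(W[...,2]<.09)]
    print(n,"flange",(f.max(0)+f.min(0))[:2]/2,np.ptp(f,0)[:2],len(f),"ring low",(r.max(0)+r.min(0))[:2]/2,np.ptp(r,0)[:2],len(r))
    u,v=((s["mtx"]@(s["R"]@np.array([c[0],c[1],.05])+s["t"]))[:2]/(s["R"]@np.array([c[0],c[1],.05])+s["t"])[2]).astype(int)
    cv2.imwrite(f"pics/z_{n}.png",cv2.resize(s["image"][v-50:v+50,u-60:u+60,::-1],None,fx=4,fy=4))
a,b=cv2.imread("pics/z_side.png"),cv2.imread("pics/z_scene.png");cv2.imwrite("pics/z1.png",cv2.resize(np.hstack([a,b]),None,fx=.8,fy=.8))
E
```

```text
pose [ 0.6455 -0.1488  0.0974] yaw -0.1 j6 1.26 w 0.034 MOVE [-0.0008 -0.0017  0.0589] roll -0.01
side flange [ 0.64107899 -0.14852966] [0.04718681 0.04819586] 274 ring low [ 0.63711368 -0.15195477] [0.02697372 0.03017109] 157
scene flange [ 0.6428555  -0.14709048] [0.04701086 0.04704858] 218 ring low [ 0.6435312  -0.14798938] [0.03363277 0.03157526] 77
```

View pics/z1.png

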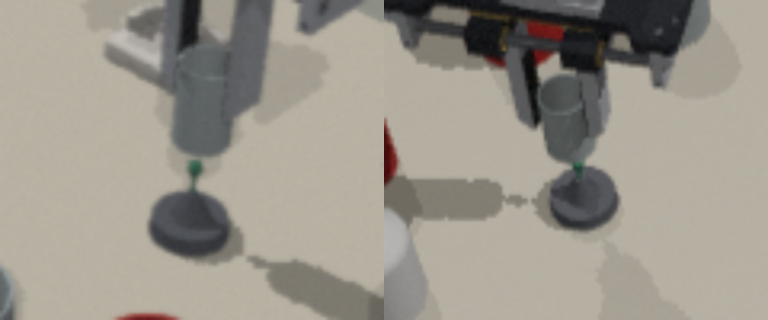

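The paired crop (side left, scene right) shows the small ring centred above the wax within about 1 mm. Lowering it.

Emit:
carry_out([
  [[-0.0005,-0.001,0.006],0,0.8],
  [[-0.0005,-0.001,0.014],0,0.8],
  [[-0.0005,-0.001,0.022],0,0.8],
  [[-0.0005,-0.001,0.03],0,0.8],
  [[-0.0005,-0.001,0.038],0,0.8],
  [[-0.0005,-0.001,0.044],0,0.8],
  [[-0.0005,-0.001,0.048],0,0.8],
  [[-0.0005,-0.001,0.051],0,0.8],
  [[-0.0005,-0.001,0.051],0,0.8],
])

```text
time: 25.68
tool_pos: [0.6438, -0.1479, 0.0443]
ee_rot: [-3.141, 0.0, -0.002]
wrist_force: [-0.5, -0.6, -0.6]
width: 0.0335
finger_force: 30.0
```

Emit:
carry_out([
  [[0,0,0.002],0,0.8],
  [[0,0,0.004],0,0.8],
  [[0,0,0.006],0,0.8],
  [[0,0,0.007],0,0.8],
  [[0,0,0.007],0,0.8],
])

```text
time: 26.3
tool_pos: [0.644, -0.1479, 0.0388]
ee_rot: [3.141, -0.001, -0.002]
wrist_force: [-3.6, 0.0, 5.0]
width: 0.0336
finger_force: 30.0
```

Contact is at 0.0388 as expected (0.0268 + 0.012), so the ring is seated. Releasing.

Emit:
carry_out([
  [[0,0,-0.001],0,0.8],
  [[0,0,-0.001],0,-0.1],
  [[0,0,-0.001],0,-0.1],
  [[0,0,-0.001],0,-0.1],
  [[0,0,-0.001],0,-0.1],
  [[0,0,-0.03],0,-0.1],
  [[0,0,-0.08],0,-0.1],
  [[0,0,-0.13],0,-0.1],
  [[0,0,-0.16],0,-0.1],
  [[0,0,-0.16],0,-0.1],
])

```text
time: 27.55
tool_pos: [0.6455, -0.1484, 0.2014]
ee_rot: [3.139, -0.007, -0.002]
wrist_force: [-0.2, -0.9, -0.2]
width: 0.0517
finger_force: 0.0
```

```bash
python3 - <<'E'
from h import *;from bench import robot
seated(robot,(.643,-.147),"w10");seated(robot,(.643,-.147),"s4","side");go(robot.get_obs(),.465,-.130,.2,40)
E
```

```text
ring top [0.0664 0.0682] n 543 tilt [0.006 0.003] mid [ 0.6421 -0.1477] flange n 904
ring top [0.065  0.0682] n 138 tilt [0.007 0.01 ] mid [ 0.6393 -0.1489] flange n 151
pose [ 0.6435 -0.1478  0.1961] yaw -0.1 j6 1.26 w 0.052 MOVE [-0.1785 -0.0174 -0.0039] roll -4.01
```

Emit:
carry_out([
  [[-0.03,-0.003,0],-1,-1],
  [[-0.06,-0.006,0],-2,-1],
  [[-0.09,-0.009,0],-3,-1],
  [[-0.12,-0.012,0],-4,-1],
  [[-0.15,-0.015,0],-5,-1],
  [[-0.178,-0.0174,0],-6,-1],
  [[-0.178,-0.0174,0],-7,-1],
  [[-0.178,-0.0174,0],-8,-1],
  [[-0.178,-0.0174,0],-9,-1],
  [[-0.178,-0.0174,0],-10,-1],
])

```text
time: 28.9
tool_pos: [0.4646, -0.1297, 0.1942]
ee_rot: [-3.137, -0.003, 1.749]
wrist_force: [-0.1, 0.7, 0.4]
width: 0.094
finger_force: 0.0
```

Emit:
carry_out([
  [[0,0,0],-1,-1],
  [[0,0,0],-1,-1],
  [[0,0,0],-1,-1],
])

```text
time: 29.28
tool_pos: [0.4653, -0.1299, 0.1959]
ee_rot: [-3.14, -0.002, 1.916]
wrist_force: [0.8, -0.5, 0.2]
width: 0.0941
finger_force: 0.0
```

```bash
python3 - <<'E'
from h import *;from bench import robot
look(robot,(.465,-.130),0,"w11",.045);go(robot.get_obs(),.465,-.130,.027,110)
E
```

```text
bench -0.0001 top 0.3123
893 rect [ 465.6 -129.3] [66.2 66.3] long 110.2 hullcirc [ 465.5 -129.5] 33.3
pose [ 0.4655 -0.13    0.1963] yaw 109.8 j6 -0.74 w 0.094 MOVE [ 0.0002 -0.0004  0.1693] roll -0.02
```

View pics/w11.png

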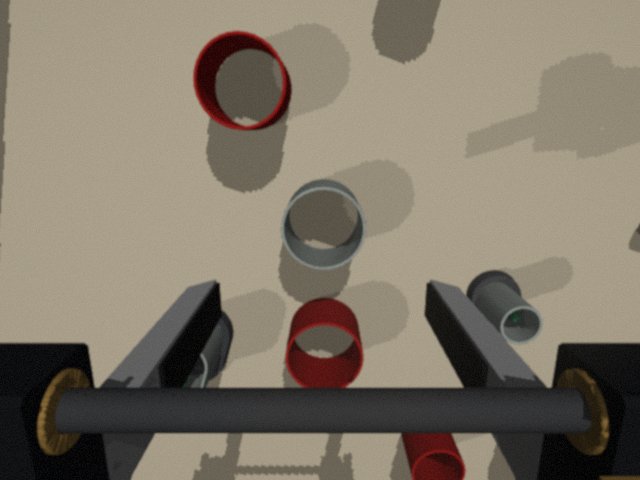

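Wrist view: the grey large ring is at (323,225), with red rings at (243,80) and (325,342) clear of the finger paths. Grasping the grey one.

Emit:
carry_out([
  [[0.0005,0,0.05],0,-1],
  [[0.0005,0,0.1],0,-1],
  [[0.0005,0,0.14],0,-1],
  [[0.0005,0,0.16],0,-1],
  [[0.0005,0,0.169],0,-1],
  [[0.0005,0,0.169],0,-1],
  [[0.0005,0,0.169],0,0.2],
  [[0.0005,0,0.169],0,0.2],
  [[0.0005,0,0.169],0,0.2],
  [[0.0005,0,0.169],0,0.2],
])

```text
time: 30.58
tool_pos: [0.466, -0.13, 0.0292]
ee_rot: [3.141, 0.001, 1.918]
wrist_force: [-1.4, -0.8, 3.9]
width: 0.0673
finger_force: 30.0
```

Emit:
carry_out([
  [[0,0,0],0,0.4],
  [[0,0,0],0,0.4],
  [[0,0,-0.03],0,0.4],
  [[0,0,-0.08],0,0.4],
  [[0,0,-0.13],0,0.4],
  [[0,0,-0.16],0,0.4],
  [[0,0,-0.16],0,0.4],
])

```text
time: 31.45
tool_pos: [0.4671, -0.13, 0.1902]
ee_rot: [3.138, 0.003, 1.918]
wrist_force: [-0.5, -0.6, -2.6]
width: 0.0676
finger_force: 30.0
```

```bash
python3 - <<'E'
from h import *;from bench import robot
s=robot.snapshot("wrist");o=robot.get_obs();held(s,o,.0335,.03);go(o,.417,.218,.2,110)
E
```

```text
held: far rim tx [33.  33.1 33.1 33.1 33.1 33.1 33.2 33.3] centre -0.4 mm top dz 0.0353 n 2517
pose [ 0.4658 -0.1296  0.1878] yaw 109.9 j6 -0.74 w 0.067 MOVE [ 0.3435  0.0725 -0.0122] roll -0.01
```

Emit:
carry_out([
  [[0.05,0.011,0],0,0.4],
  [[0.1,0.022,0],0,0.4],
  [[0.15,0.033,0],0,0.4],
  [[0.2,0.044,0],0,0.4],
  [[0.25,0.055,0],0,0.4],
  [[0.3,0.065,0],0,0.4],
  [[0.343,0.0725,0],0,0.4],
  [[0.343,0.0725,0],0,0.4],
  [[0.343,0.0725,0],0,0.4],
])

```text
time: 32.62
tool_pos: [0.4162, 0.2168, 0.186]
ee_rot: [-3.137, 0.001, 1.919]
wrist_force: [0.3, -0.2, -2.2]
width: 0.0673
finger_force: 30.0
```

```bash
python3 - <<'E'
from h import *;from bench import robot
place(robot,(.3825,.3135),.0335,110,"w12")
E
```

```text
bench -0.0001 top 0.0530
4194 rect [383.1 315.1] [78.4 79.1] long 109.6 hullcirc [383.1 315. ] 39.5
flange 4143 mean [382.8 315.7] mid [383.3 314.9] ext [79.3 79.5] axis 105.9
all>5mm 8196 mean [382.9 315.2] mid [383.3 314.9] ext [79.3 79.6] axis 110.4
green 334 mean [384.8 314.8] mid [384.1 315.1] ext [15.6 27.2] axis 85.4
collar 1608 mean [383.1 315.1] mid [383.1 315.1] ext [54.9 53.9] axis 58.5
held: far rim tx [34.2 34.2 34.2 34.2 34.3 34.3 34.4 34.6] centre 0.7 mm top dz 0.0354 n 2288
pose [0.4166 0.2165 0.1866] yaw 109.9 j6 0.01 w 0.067 MOVE [0.1028 0.0009 0.0946] roll -0.01
```

Emit:
carry_out([
  [[0.04,0.001,0],0,0.4],
  [[0.08,0.0022,0],0,0.4],
  [[0.1033,0.0022,0.02],0,0.4],
  [[0.1033,0.0022,0.05],0,0.4],
  [[0.1033,0.0022,0.08],0,0.4],
  [[0.1033,0.0022,0.09],0,0.4],
  [[0.1033,0.0022,0.09],0,0.4],
  [[0.1033,0.0022,0.09],0,0.4],
])

```text
time: 33.67
tool_pos: [0.3852, 0.3155, 0.1]
ee_rot: [3.139, -0.001, 1.917]
wrist_force: [0.4, -0.1, -3.0]
width: 0.0675
finger_force: 30.0
```

```bash
python3 - <<'E'
from h import *;from bench import robot
go(robot.get_obs(),.3832,.3149,.041,110)
for n in("side","scene"):
    s=robot.snapshot(n);W=cloud(s);c=(.383,.315)
    near=np.isfinite(W[...,2])&(np.hypot(W[...,0]-c[0],W[...,1]-c[1])<.05)
    f=W[near&(W[...,2]<.0145)&(W[...,2]>.006)];r=W[near&(W[...,2]>.066)&(W[...,2]<.09)]
    print(n,"flange",(f.max(0)+f.min(0))[:2]/2,np.ptp(f,0)[:2],len(f),"ring low",(r.max(0)+r.min(0))[:2]/2,np.ptp(r,0)[:2],len(r))
E
```

```text
pose [0.3852 0.3155 0.1   ] yaw 109.9 j6 0.23 w 0.067 MOVE [ 0.0001 -0.0021  0.059 ] roll -0.01
side flange [0.38159182 0.31426588] [0.07992923 0.08238804] 367 ring low [0.38334089 0.30180231] [0.0656872  0.04421418] 277
scene flange [0.38533785 0.31430287] [0.07510531 0.07967996] 310 ring low [0.38554203 0.31512351] [0.07018695 0.06551888] 261
```

Emit:
carry_out([
  [[0.0003,-0.0015,0.006],0,0.4],
  [[0.0003,-0.0015,0.014],0,0.4],
  [[0.0003,-0.0015,0.022],0,0.4],
  [[0.0003,-0.0015,0.03],0,0.4],
  [[0.0003,-0.0015,0.038],0,0.4],
  [[0.0003,-0.0015,0.044],0,0.4],
  [[0.0003,-0.0015,0.048],0,0.4],
  [[0.0003,-0.0015,0.051],0,0.4],
  [[0.0003,-0.0015,0.051],0,0.4],
])

```text
time: 34.9
tool_pos: [0.3825, 0.3151, 0.0474]
ee_rot: [-3.141, -0.0, 1.918]
wrist_force: [0.1, 0.7, -2.3]
width: 0.0671
finger_force: 30.0
```

Emit:
carry_out([
  [[0,0,0.002],0,0.4],
  [[0,0,0.004],0,0.4],
  [[0,0,0.006],0,0.4],
  [[0,0,0.007],0,0.4],
  [[0,0,0.007],0,0.4],
])

```text
time: 35.52
tool_pos: [0.3826, 0.3152, 0.0412]
ee_rot: [3.141, -0.0, 1.918]
wrist_force: [-2.4, -2.3, 4.0]
width: 0.0671
finger_force: 30.0
```

Contact is at 0.0412 (0.0292 + 0.012), so it is seated. Releasing.

Emit:
carry_out([
  [[0,0,-0.001],0,0.4],
  [[0,0,-0.001],0,-0.9],
  [[0,0,-0.001],0,-0.9],
  [[0,0,-0.001],0,-0.9],
  [[0,0,-0.001],0,-0.9],
  [[0,0,-0.03],0,-0.9],
  [[0,0,-0.08],0,-0.9],
  [[0,0,-0.13],0,-0.9],
  [[0,0,-0.16],0,-0.9],
  [[0,0,-0.16],0,-0.9],
])

```text
time: 36.78
tool_pos: [0.384, 0.3161, 0.2035]
ee_rot: [3.135, -0.002, 1.918]
wrist_force: [-0.0, -0.1, -1.1]
width: 0.0893
finger_force: 0.0
```

```bash
python3 - <<'E'
from h import *;from bench import robot
seated(robot,(.383,.315),"w13")
for c in((.383,.315),(.643,-.147),(.463,.104),(.394,-.29)): seated(robot,c,"fin","scene")
s=robot.snapshot("scene");cv2.imwrite("pics/fin2.png",cv2.resize(s["image"][140:350,130:550,::-1],None,fx=1.9,fy=1.9))
E
```

```text
ring top [0.0664 0.0681] n 1120 tilt [-0.006  0.014] mid [0.3827 0.316 ] flange n 1335
ring top [0.065  0.0695] n 181 tilt [0.002 0.002] mid [0.3831 0.3148] flange n 185
ring top [0.0656 0.0704] n 102 tilt [-0.042  0.031] mid [ 0.6401 -0.147 ] flange n 126
ring top [0.0655 0.0694] n 138 tilt [-0.    -0.008] mid [0.4611 0.1031] flange n 142
ring top [0.0652 0.07  ] n 160 tilt [0.001 0.005] mid [ 0.3932 -0.2888] flange n 145
```

View pics/fin2.png

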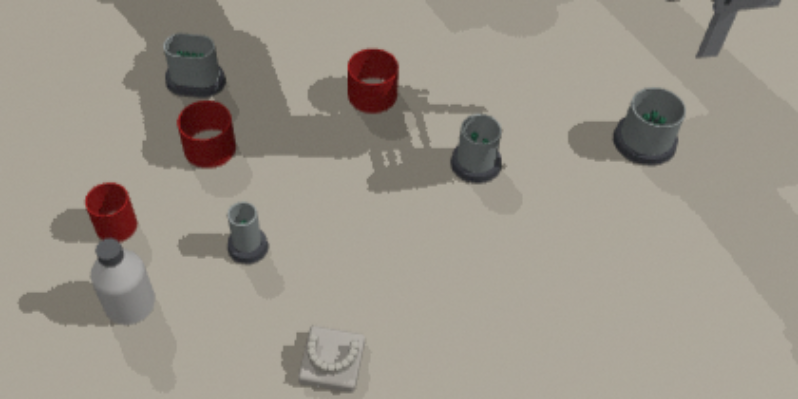

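The final view shows all four rings upright and seated on their own bases: oval (190,65), small (245,232), medium (478,148) and large (652,125). The red rings, cast and bottle are untouched.

```bash
python3 -c "
from bench import robot
print(robot.close_job())"
```

```text
the job is handed in; nothing more can be done
None
```

All four casting rings are seated upright on the flanges of their matching bases (tops about 67 mm above the bench), and the job is handed in at about 37 s; the red rings, plaster cast and bottle were not touched.

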